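# Close up the welding consumables chest

## Robot

A 6-joint arm with a two-finger parallel gripper is mounted at the origin on the work surface. World frame = base frame: x ahead of the robot, y to its left, z up, the work surface at z = 0. Lengths are in m, angles in rad, forces in N, time in s.
With the tool pointing down it reaches from about 0.275 to 0.875 m from the base axis. Payload 12.5 kg.
Tool frame: the origin (TCP) lies at the very end of the fingers, on their centre line; the grasp point (between the pads) lies 19 mm behind it; z points along the fingers, y is the line along which they close (so a half turn about z gives the same grasp; the last joint's range is limited). The gripper opens to 85 mm and grips with 20 to 120 N. Pads are 22 mm wide; open, the fingers measure 114 mm over their backs; the gripper's body (76 mm by 85 mm) begins 54 mm behind the grasp point. The pads swing forward as they close: fully open they stand 13 mm farther back than shut.
Start: joints at [-1.389, 0.351, 1.652, -0, 1.139, -0.085], TCP at [0.145, -0.531, 0.231] pointing down, gripper open.
Joint ranges: [-2.75, 2.75], [-0.79, 2.1], [0.01, 2.65], [-1.57, 4.71], [0.07, 3.14], [-2.87, 2.87]. Speed limits (rad/s): [2.22, 2.22, 2.79, 3.14, 3.14, 3.14].

## Interface

Orientations are given as a 3x3 rotation matrix whose columns are the frame's x, y, z axes.
In Python, from bench import manip gives the robot as it stands. Calls block until the motion is done:
- manip.move_ptp(position, orientation): joint-space move of the TCP to a pose.
- manip.move_l(position, attitude=None, max_speed=0.15): straight line of the TCP; attitude=None keeps the orientation; max_speed is the mean speed in m/s.
- manip.move_j(angles): joint-space move.
- manip.set_gripper(opening, effort=None): opening from 0.0 (shut) to 1.0 (fully open); effort is the grip in N (None keeps the last); returns when the fingers have stopped.
- manip.dwell(seconds).
- manip.inverse_kinematics(position, orientation): joint angles nearest the present ones, or None.
- manip.grab_frame(name): name is "scene" or "top"; returns (picture, depth): 400x640x3 uint8, red, green, blue; 400x640 float32, m along the optical axis (not along the pixel's ray), 0 where there is no reading.
- manip.get_calibration(name): a dict with "camera_matrix" (3x3 intrinsics, pixels), "R" (3x3) and "t" (3): a world point X has camera coordinates R X + t. Camera axes: x right, y down, z forward; pixel columns grow to the right and rows downward; lengths in m; the calibration is good to about 2 mm. A picture is of the moment at which its call begins. get_calibration takes no time and is no camera call.
A pose or a line that the arm cannot do raises manip.Unreachable and nothing moves.
- manip.sign_off(): hands the job in, once; it reports no verdict.
Trained networks look in the newest picture that a camera, given by its name, has taken for a name from the list of things; names that differ only in an ending like _2 or _b are one class to them, and where a whole thing is asked for, a point or a joint stands for the part that bears it (a point fixed in the world has none). Each returns a list of dicts, best first, with "confidence" (0 to 1); they miss things now and then, are a little off and sometimes report something else, mostly with a low value. They report only what shows in the picture. A call takes as long as a camera call.
- manip.look_for(camera, name): "at" ([x, y, z] in m, in world coordinates, good to about 4 mm: the middle of the surface that is visible of it).
Readings, each from a call of its own:
- manip.current_time(): time.
- manip.current_qpos(): joint angles.
- manip.current_joint_vel(): joint speeds.
- manip.current_joint_torque(): joint torques, N m.
- manip.current_ee_pos(): TCP position.
- manip.current_tcp_rot(): TCP orientation.
- manip.current_force(): force on the tool from outside, world axes, zero at the start.
- manip.current_ft_torque(): the same for the moment, N m.
- manip.current_grip_width(): opening from 0.0 (shut) to 1.0 (fully open).
Only numpy, scipy, OpenCV 4.12 (cv2) and the standard library are available. Lean on these libraries where they do the work, as an engineer would, in place of code of your own. Each camera call takes 0.05 s, during which the arm holds its last target. There are 200 camera calls.

## Task

Grinding is about to start on the welding table, so close up the green consumables chest: with the fingertips push both of its open drawers fully home, then push its raised lid down until it is fully shut (the lid's front lip laps over the drawer fronts, so the drawers go first). Push gently with no slamming, do not pull the drawers or the lid further open, leave the tools around the chest where they are, and finish with the hand clear.

Things in the scene. Friction and masses are not known exactly. Their poses are not given: they have to be found in the camera images.
- chest: Green sheet-steel chest, fixed to the table: 160 deep (its x) x 300 wide (its y) x 115 mm high. Origin: centre of its underside on the table. Its front, with the drawers, looks along its own -x (towards the robot); it may be turned up to 20 degrees about the vertical. On top an open tray, covered by the lid when that is shut. Two drawers side by side, the left one at own y +74.5 mm, the right one at own y -74.5 mm.
- left_drawer (a joint): How far the left drawer (the chest's own +y) is pulled out, m: 0 = fully home, at its stop; 0.12 = out to its stop. It slides along the chest's x, is pushed home along the chest's +x, and stays where left (a few newtons to move). Its front panel is 146 wide, 82 high (16 to 98 mm above the table), 12 mm thick, its outer face 92 mm ahead (-x) of the chest's origin when home.
- right_drawer (a joint): The same for the right drawer (the chest's own -y).
- left_drawer_handle (a point): Middle of the left drawer's bar handle: a horizontal steel bar 8 mm thick and 80 mm long along the chest's y, its axis 65 mm above the table and 24 mm in front of the drawer's front face. Moves with the drawer. Pushing on the bar or on the front face closes the drawer.
- right_drawer_handle (a point): The same for the right drawer.
- lid (a joint): Opening angle of the lid, rad: 0 = fully shut, lying level on the chest; grows as it is raised; upright at 1.57. A stiff hinge: it stays at any angle and does not fall; closing takes about 2 to 6 N near the free edge.
- lid_hinge (a point): Middle of the lid's hinge line, which runs along the chest's y on its far (+x) top edge: 80 mm behind the chest's origin, 115 mm above the table. Does not move.
- lid_middle (a point): Point on the lid's outer (upper) face, half-way along its width, 130 mm from the hinge line. The lid is a green steel plate 178 mm from hinge to free edge, 308 wide, 4 mm thick (its inner face lies on the hinge line), with a lip 25 mm deep turned down along its free edge. Moves with the lid.
- brush: Bystander: flat brush with a wooden handle lying on the table beside the chest. Leave alone.
- tin: Bystander: steel tin, 60 mm across, 100 mm high, standing beside the chest. Leave alone.
- vee_block: Bystander: dark steel channel block, 60 x 50 x 50 mm, standing beside the chest. Leave alone.

How it is judged:
On the way, in this order (a step that is already met when the one before it is completed fails the run):
1. both drawers are fully home while the lid still stands up (value of joint each of left_drawer, right_drawer below 0.004 m and value of joint lid above 0.5 rad), for 0.2 s.
2. the lid is shut (value of joint lid below 0.04 rad), for 0.2 s.
At the end, for the whole second after the job is handed in: Both drawers are within 4 mm of fully home, the lid is within 0.04 rad of fully shut, and the three bystanders are within 20 mm of where they stood (value of joint each of left_drawer, right_drawer below 0.004 m and value of joint lid below 0.04 rad and distance of each of brush, tin, vee_block from where it was at the start of the episode below 0.02 m); the robot touches nothing.
It fails at once if a drawer or the lid is pulled further open (drawer beyond 95 mm, lid beyond 1.45 rad) (value of joint any of left_drawer, right_drawer above 0.095 m or value of joint lid above 1.45 rad).
It fails at once if the lid is brought down (below 0.4 rad) while a drawer is more than 10 mm open (value of joint lid below 0.4 rad and value of joint any of left_drawer, right_drawer above 0.01 m).
It fails at once if a drawer is slammed (faster than 0.5 m/s) or the lid is slammed (faster than 4 rad/s) (velocity of joint any of left_drawer, right_drawer below -0.5 m/s or velocity of joint lid below -4 rad/s).
It fails at once if a bystander is pushed or lifted more than 20 mm from its place (distance of any of brush, tin, vee_block from where it was at the start of the episode above 0.02 m).
It also fails if it takes over 58 s, if anything falls off the work surface, if the arm or the gripper's body presses on something with over 40 N, if the wrist force passes 120 N, or if a joint passes its speed limit or range.

## Working session

There is one attempt and no reset: what is moved stays moved. The work goes in short steps, each a Python script; the robot and the scene stay as the last script left them, time stands still between calls to the robot, and variables do not carry over. Pictures are saved under pics/ and viewed, on a budget of 10 in all, crops included, one or two more only if the job needs it, and the job is handed in when it is done.

```bash
mkdir -p pics; ls
python3 - <<'E'
from bench import manip
import cv2,numpy as np
for c in("scene","top"):
    p,d=manip.grab_frame(c); cv2.imwrite(f"pics/{c}0.png",p[:,:,::-1]); np.save(f"{c}_d.npy",d); np.save(f"{c}_p.npy",p)
    k=manip.get_calibration(c); print(c,k["R"].round(3).tolist(),k["t"].round(3),k["camera_matrix"].round(1).tolist())
    for n in("chest","left_drawer","right_drawer","left_drawer_handle","right_drawer_handle","lid","lid_hinge","lid_middle","brush","tin","vee_block"):
        try: print(n,[(np.round(r["at"],3).tolist(),round(r["confidence"],2)) for r in manip.look_for(c,n)[:3]])
        except Exception as e: print(n,e)
print(manip.current_time())
E
```

```text
pics
scene [[0.998, 0.069, 0.005], [0.057, -0.785, -0.616], [-0.039, 0.615, -0.788]] [-0.605  0.022  1.124] [[446.8, 0.0, 315.4], [0.0, 446.8, 207.0], [0.0, 0.0, 1.0]]
chest [([0.641, -0.075, 0.09], 0.74)]
left_drawer [([0.529, 0.065, 0.05], 0.57)]
right_drawer [([0.53, -0.102, 0.046], 0.87)]
left_drawer_handle [([0.533, 0.064, 0.052], 0.77)]
right_drawer_handle [([0.532, -0.098, 0.044], 0.89)]
lid [([0.691, -0.06, 0.243], 0.81)]
lid_hinge [([0.633, -0.249, 0.037], 0.23)]
lid_middle [([0.691, -0.059, 0.246], 0.82)]
brush [([0.532, 0.191, 0.02], 0.61)]
tin [([0.533, -0.245, 0.095], 0.93)]
vee_block [([0.633, -0.25, 0.039], 0.73)]
top [[-0.025, -1.0, -0.004], [-0.985, 0.026, -0.169], [0.17, -0.0, -0.986]] [0.036 0.581 0.996] [[426.2, 0.0, 322.3], [0.0, 426.2, 203.1], [0.0, 0.0, 1.0]]
chest [([0.627, -0.018, 0.092], 0.85)]
left_drawer [([0.544, 0.054, 0.023], 0.79)]
right_drawer [([0.538, -0.095, 0.027], 0.64)]
left_drawer_handle [([0.541, 0.054, 0.02], 0.57)]
right_drawer_handle [([0.54, -0.098, 0.033], 0.8)]
lid [([0.664, -0.019, 0.276], 0.87)]
lid_hinge [([0.625, -0.022, 0.086], 0.72), ([0.54, -0.094, 0.026], 0.57)]
lid_middle [([0.662, -0.024, 0.276], 0.82)]
brush [([0.567, 0.193, 0.017], 0.92)]
tin [([0.527, -0.22, 0.094], 0.79)]
vee_block [([0.63, -0.261, 0.037], 0.67)]
1.2
```

View pics/scene0.png

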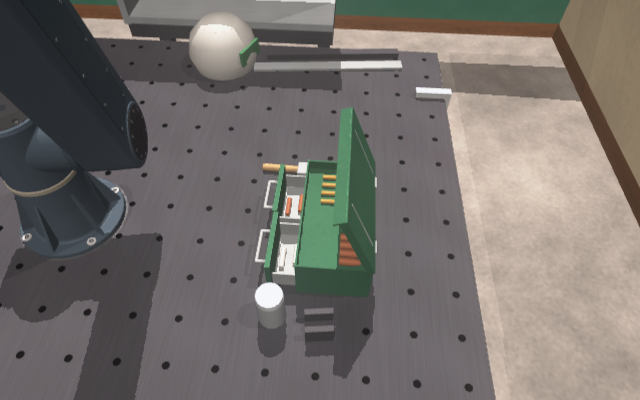

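View pics/top0.png

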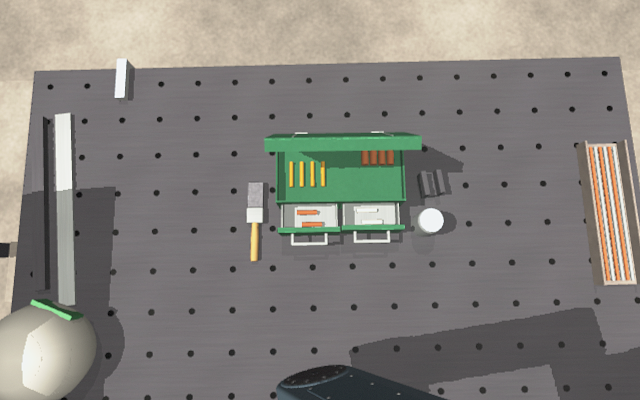

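The pictures show the chest almost square to the robot. In the top view its drawer fronts are near row 230 (columns 278–405), the handles near row 241, and the lid edge near row 142. The brush at (255,220), the tin at (431,220) and the vee block at (432,183) stand clear on either side. Next I fit the geometry from depth.

```bash
cat > geo.py <<'E'
from bench import manip
import cv2,numpy as np
def cloud(c):
    p,d=manip.grab_frame(c); k=manip.get_calibration(c); K=k["camera_matrix"]
    v,u=np.mgrid[:400,:640]; P=np.stack([(u-K[0,2])/K[0,0]*d,(v-K[1,2])/K[1,1]*d,d],-1)
    W=(P-k["t"])@k["R"]
    h=cv2.cvtColor(p,cv2.COLOR_RGB2HSV)
    g=(h[...,0]>55)&(h[...,0]<90)&(h[...,1]>90)&(d>0)&(abs(W[...,1]+.02)<.3)&(abs(W[...,0]-.6)<.25)
    return p,W,g
E
python3 - <<'E'
from geo import *
for c in("top","scene"):
    p,W,g=cloud(c); z=W[...,2]
    Q=W[g&(z>.13)]; m=Q.mean(0); print(c,"lid n",len(Q),"min",Q.min(0).round(3),"max",Q.max(0).round(3))
    for _ in range(5):
        m=Q.mean(0); n=np.linalg.svd(Q-m,full_matrices=False)[2][2]; Q=Q[abs((Q-m)@n)<.006]
    print(" plane",len(Q),m.round(3),n.round(3))
    # drawer front top edges, x<0.57
    Q=W[g&(z>.088)&(z<.108)&(W[...,0]<.575)]
    for s in(1,-1):
        q=Q[(s*(Q[:,1]+.02)>.005)]
        if len(q)>8: print(" front",s,len(q),np.median(q,0).round(4),q.min(0).round(3),q.max(0).round(3),np.polyfit(q[:,1],q[:,0],1).round(3))
    Q=W[g&(z>.1)&(z<.125)&(W[...,0]>.57)]
    if len(Q)>20:
        print(" top",cv2.minAreaRect(Q[:,:2].astype(np.float32)*1000),Q.min(0).round(3),Q.max(0).round(3))
    Q=W[(z>.055)&(z<.075)&(W[...,0]<.56)&(W[...,0]>.45)&(abs(W[...,1]+.02)<.14)&~g]
    for s in(1,-1):
        q=Q[(s*(Q[:,1]+.02)>.005)]
        if len(q)>3: print(" bar",s,len(q),np.median(q,0).round(4),q[:,1].min().round(3),q[:,1].max().round(3))
E
```

```text
top lid n 2603 min [ 0.645 -0.175  0.133] max [0.732 0.131 0.285]
 plane 1193 [ 0.67  -0.022  0.259] [-0.88   0.01  -0.476]
 front 1 298 [0.5118 0.058  0.0975] [ 0.506 -0.014  0.092] [0.518 0.125 0.102] [0.004 0.512]
 front -1 303 [ 0.514  -0.0971  0.0976] [ 0.508 -0.167  0.093] [ 0.52  -0.025  0.102] [0.022 0.516]
 top ((633.3363647460938, -21.83984375), (299.158935546875, 122.6334457397461), 89.94036865234375) [ 0.572 -0.171  0.1  ] [0.695 0.128 0.119]
 bar 1 277 [0.489  0.0502 0.0673] -0.014 0.119
 bar -1 261 [ 0.4922 -0.0898  0.0674] -0.16 -0.027
scene lid n 431 min [ 0.647 -0.176  0.272] max [0.674 0.118 0.284]
 plane 431 [ 0.664 -0.063  0.279] [-0.375  0.005  0.927]
 bar 1 289 [0.52   0.0445 0.0672] -0.015 0.12
 bar -1 296 [ 0.4997 -0.0854  0.0682] -0.16 -0.025
```

Run:
```python
from geo import *
p,W,g=cloud("top"); z=W[...,2]
Q=W[g&(z>.108)&(z<.122)]
for a,b in((-.16,-.03),(-.02,.12),(-.176,-.164),(.12,.132)):
    q=Q[(Q[:,1]>a)&(Q[:,1]<b)]; print(a,b,len(q),np.percentile(q[:,0],[0,2,10,50,98]).round(3))
Q=W[g&(z>.13)]
for zz in np.arange(.13,.29,.02):
    q=Q[(Q[:,2]>zz)&(Q[:,2]<zz+.02)]
    if len(q): print(zz.round(2),len(q),q.min(0).round(3),np.median(q,0).round(3),q.max(0).round(3))
print(manip.current_tcp_rot().round(3).tolist())
for s in(1,-1):
  R=np.diag([s,-s,-1.]); 
  for x in([.42,-.0965,.2],[.46,.0525,.05],[.72,-.022,.33]): print(s,x,manip.inverse_kinematics(np.array(x),R))
```

```text
-0.16 -0.03 103 [0.572 0.573 0.573 0.574 0.576]
-0.02 0.12 116 [0.574 0.574 0.574 0.576 0.578]
-0.176 -0.164 90 [0.573 0.573 0.58  0.626 0.69 ]
0.12 0.132 105 [0.575 0.575 0.582 0.632 0.692]
0.13 40 [ 0.723 -0.117  0.132] [ 0.727 -0.074  0.142] [0.731 0.089 0.15 ]
0.15 53 [ 0.716 -0.173  0.152] [ 0.719 -0.018  0.16 ] [0.724 0.123 0.17 ]
0.17 57 [ 0.707 -0.102  0.17 ] [0.712 0.046 0.18 ] [0.717 0.129 0.19 ]
0.19 62 [ 0.699 -0.168  0.19 ] [ 0.703 -0.011  0.202] [0.708 0.129 0.21 ]
0.21 64 [ 0.691 -0.171  0.21 ] [ 0.696 -0.032  0.22 ] [0.702 0.122 0.23 ]
0.23 73 [ 0.683 -0.165  0.23 ] [ 0.687 -0.008  0.241] [0.693 0.13  0.25 ]
0.25 103 [ 0.646 -0.174  0.25 ] [ 0.68  -0.03   0.262] [0.686 0.122 0.27 ]
0.27 2158 [ 0.645 -0.176  0.27 ] [ 0.66  -0.02   0.277] [0.677 0.131 0.284]
[[0.965, 0.264, 0.0], [0.264, -0.965, 0.0], [0.0, -0.0, -1.0]]
1 [0.42, -0.0965, 0.2] [-3.33955524e-01  1.73972247e-01  1.97617079e+00 -4.44089210e-16
  9.91449613e-01  1.23684080e+00]
1 [0.46, 0.0525, 0.05] [ 1.30341527e-02  4.89664552e-01  2.00486400e+00 -4.44089210e-16
  6.47064100e-01  1.58383048e+00]
1 [0.72, -0.022, 0.33] [-9.51441749e-02  6.20404226e-01  9.95243633e-01 -4.44089210e-16
  1.52594479e+00  1.47565215e+00]
-1 [0.42, -0.0965, 0.2] [-3.33955524e-01  1.73972247e-01  1.97617079e+00 -4.44089210e-16
  9.91449613e-01 -1.90475185e+00]
-1 [0.46, 0.0525, 0.05] [ 1.30341527e-02  4.89664552e-01  2.00486400e+00 -4.44089210e-16
  6.47064100e-01 -1.55776217e+00]
-1 [0.72, -0.022, 0.33] [-9.51441749e-02  6.20404226e-01  9.95243633e-01 -4.44089210e-16
  1.52594479e+00 -1.66594050e+00]
```

```bash
cat > push.py <<'E'
from geo import *
R=np.diag([1.,-1.,-1.])
def push(y):
    manip.move_ptp([.43,y,.16],R); manip.move_l([.435,y,.045],R,.15)
    f0=np.array(manip.current_force()); x=.435
    for xn in [.505]+list(np.arange(.508,.545,.003)):
        manip.move_l([xn,y,.045],R,.06); f=np.array(manip.current_force())-f0
        e=manip.current_ee_pos(); print(round(xn,3),e.round(4),f.round(1))
        if xn>.51 and f[0]<-14: break
    manip.move_l([.44,y,.045],R,.15); manip.move_l([.43,y,.16],R,.2); print(manip.current_time())
E
python3 - <<'E'
from push import *
manip.set_gripper(0.0,20)
push(-.0965)
E
```

```text
0.505 [ 0.5051 -0.0964  0.0451] [-0.1  0.1 -0.6]
0.508 [ 0.5082 -0.0964  0.045 ] [-0.7  0.8 -1.3]
0.511 [ 0.5113 -0.0965  0.045 ] [-0.5  0.7 -2.2]
0.514 [ 0.5143 -0.0965  0.045 ] [-0.3  0.  -2.1]
0.517 [ 0.5173 -0.0965  0.045 ] [-1.1  0.3 -1.3]
0.52 [ 0.5203 -0.0965  0.045 ] [ 0.5 -0.3 -0.3]
0.523 [ 0.5233 -0.0965  0.045 ] [-0.5  0.4 -1.6]
0.526 [ 0.5243 -0.0964  0.0447] [-11.3  -0.9   5. ]
0.529 [ 0.5245 -0.0963  0.0445] [-28.   -3.6  18.1]
9.7167
```

Run:
```python
from push import *
push(.0525)
p,W,g=cloud("top"); z=W[...,2]; cv2.imwrite("pics/top1.png",p[:,:,::-1])
Q=W[g&(z>.088)&(z<.108)&(W[...,0]<.575)]
for s in(1,-1):
    q=Q[(s*(Q[:,1]+.02)>.01)]; print(s,len(q),np.median(q,0).round(4),q[:,0].min().round(3))
Q=W[g&(z>.14)&(z<.25)]; print(np.degrees(0),np.arctan(-1/np.polyfit(Q[:,2],Q[:,0],1)[0]))
```

```text
0.505 [0.5051 0.0526 0.0451] [-0.8  0.4  0.1]
0.508 [0.5082 0.0526 0.045 ] [-1.8  0.6 -0.6]
0.511 [0.5113 0.0525 0.045 ] [-0.4  0.2 -1.7]
0.514 [0.5143 0.0525 0.045 ] [ 0.7 -0.5 -0.8]
0.517 [0.5174 0.0525 0.045 ] [-0.9  0.4 -0.6]
0.52 [0.5203 0.0525 0.045 ] [-1.1 -0.   0.3]
0.523 [0.5233 0.0525 0.045 ] [-1.1 -0.3 -0. ]
0.526 [0.5257 0.0525 0.0449] [-4.6 -0.3  1.2]
0.529 [0.5259 0.0525 0.0447] [-19.7  -0.6  13.8]
16.0667
1 338 [0.5686 0.0581 0.0978] 0.561
-1 350 [ 0.567  -0.0993  0.0977] 0.56
0.0 1.1941134833333023
```

View pics/top1.png

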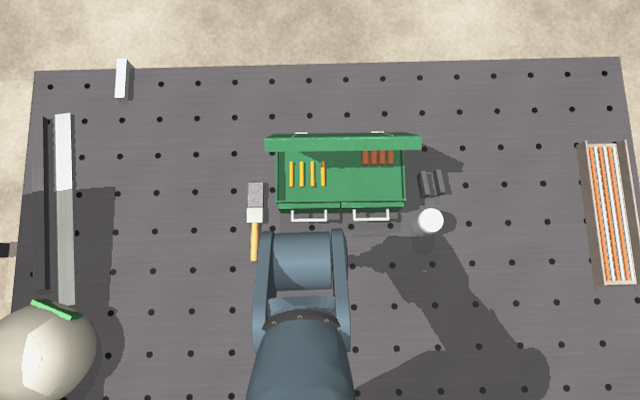

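Both drawers are home: their fronts reached x 0.568, each with a firm stop at the end. The lid still stands at 1.19 rad, with its edge at row 142. Now the lid.

Run:
```python
from push import *
H=np.array([.734,.115]); y=-.022
def tcp(t,r=.15):
    c,s=np.cos(t),np.sin(t); return [H[0]-r*c+.004*s+.011*min(1,1), y, H[1]+r*s+.004*c]
ts=list(np.arange(1.35,.01,-.1))+[0,-.02,-.04,-.06]
assert all(manip.inverse_kinematics(tcp(t),R) is not None for t in ts)
manip.move_l([.43,y,.38],R,.2); manip.move_l([.722,y,.38],R,.2)
a=tcp(1.35); manip.move_l([.722,y,a[2]],R,.12)
f0=np.array(manip.current_force())
for t in ts:
    manip.move_l(tcp(t),R,.08); f=np.array(manip.current_force())-f0
    print(round(t,2),manip.current_ee_pos().round(4),f.round(1))
    if np.linalg.norm(f)>35 or (t<.05 and f[2]>18): break
print(manip.current_time())
e=manip.current_ee_pos()
if t<.05:
    manip.move_l([e[0],y,.30],R,.15); manip.move_l([.45,y,.30],R,.2)
p,W,g=cloud("top"); z=W[...,2]; cv2.imwrite("pics/top2.png",p[:,:,::-1])
Q=W[g&(z>.09)]; print(len(Q),Q.min(0).round(3),Q.max(0).round(3),np.polyfit(Q[:,0],Q[:,2],1).round(4))
for n in("brush","tin","vee_block"): print(n,[np.round(r["at"],3).tolist() for r in manip.look_for("top",n)[:1]])
print(manip.current_time())
```

```text
1.35 [ 0.7161 -0.022   0.263 ] [ 1.1 -0.3 -1.2]
1.25 [ 0.7017 -0.022   0.259 ] [-0.8 -0.4 -0.6]
1.15 [ 0.6877 -0.022   0.2538] [ 0.4 -1.1 -0.8]
1.05 [ 0.674  -0.022   0.2473] [ 0.5 -0.7 -0.7]
0.95 [ 0.661  -0.0221  0.2393] [-0.   0.3 -0.1]
0.85 [ 0.6491 -0.0221  0.2303] [-1.2 -0.3  0.4]
0.75 [ 0.638  -0.022   0.2202] [-0.3  0.2 -0.5]
0.65 [ 0.628  -0.022   0.2089] [ 0.2 -1.  -0.6]
0.55 [ 0.6191 -0.022   0.1967] [-0.2  0.4 -1.1]
0.45 [ 0.6115 -0.022   0.1837] [ 0.4 -0.2 -0.7]
0.35 [ 0.6053 -0.022   0.17  ] [-0.1  0.8 -0. ]
0.25 [ 0.6005 -0.022   0.1558] [ 0.1 -0.4 -0.1]
0.15 [ 0.5971 -0.022   0.1412] [ 0.1 -0.3 -0.2]
0.05 [ 0.5952 -0.022   0.1261] [-0.6 -0.7 -0.1]
0 [ 0.5954 -0.022   0.1191] [ 1.6 -0.2  1.5]
-0.02 [ 0.5955 -0.0221  0.1188] [-11.5   0.9  29.8]
25.25
8788 [ 0.485 -0.176  0.096] [0.735 0.132 0.592] [-0.0355  0.1421]
brush [[0.568, 0.19, 0.018]]
tin [[0.526, -0.226, 0.096]]
vee_block [[0.632, -0.262, 0.034]]
27.7
```

View pics/top2.png

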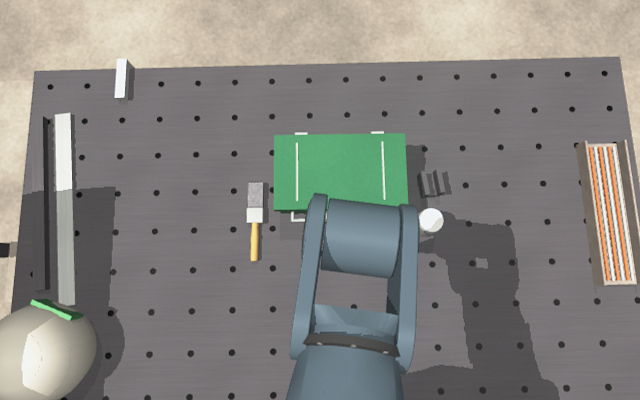

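The lid now covers the chest (columns 274–408, rows 133–210), and the tools are where they were. I'll back the arm off, check the lid's slope and the drawers with the arm out of view, and then sign off.

Run:
```python
from push import *
manip.move_l([.34,-.022,.30],R,.2)
p,W,g=cloud("top"); z=W[...,2]
Q=W[g&(z>.105)&(z<.14)&(W[...,0]>.57)]; s=np.polyfit(Q[:,0],Q[:,2],1); print(len(Q),s.round(4),np.polyval(s,[.56,.73]).round(4))
p,W,g=cloud("scene"); z=W[...,2]; Q=W[g&(z>.1)&(z<.14)]; print(np.polyfit(Q[:,0],Q[:,2],1).round(4),len(Q))
for n in("left_drawer_handle","right_drawer_handle"): print(n,[(np.round(r["at"],3).tolist(),round(r["confidence"],2)) for c in("top","scene") for r in (manip.grab_frame(c),manip.look_for(c,n))[1][:1]])
if abs(s[0])<.02: manip.sign_off(); print("signed",manip.current_time())
```

```text
8699 [-0.0012  0.1192] [0.1186 0.1184]
[-0.      0.1203] 7843
left_drawer_handle [([0.522, -0.219, 0.098], 0.56), ([0.542, 0.048, 0.069], 0.69)]
right_drawer_handle [([0.548, -0.098, 0.069], 0.87), ([0.544, -0.13, 0.066], 0.73)]
the job is handed in; nothing more can be done
the job is handed in; nothing more can be done
```

The chest is closed up and the job is handed in. With shut fingertips I pushed the right drawer home, then the left, each by its handle bar until it met a firm stop. I then eased the lid down from about 1.19 rad along its arc until it was seated, and moved the hand clear.

My last checks:
- **Drawers:** after pushing, both front panels measured within about 1 mm of the home position I had estimated, with the lid still up. With the lid shut, the handles were seen at x = 0.542 to 0.548 m, against 0.538 m expected. That is roughly the detector's error, though one reading was 10 mm off.
- **Lid:** it lies level, with a slope of about 0.001 rad or less in both cameras. Its top is at 0.118 to 0.120 m, against the expected 0.119 m.
- **Tools:** the brush, tin and vee block were seen within about 6 mm of where they started, which is about the detector's error.
- **Forces:** about 34 N at most at the drawer stops and about 32 N when the lid seated. Motion was slow throughout and the arm took about 29 s.

One check disagreed: in the top camera the network reported the tin as the left drawer's handle (confidence 0.56), a false detection. The scene camera found that handle in the right place.

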